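Assemble the steel drip coffee maker on its cup and saucer

ROBOT

A 7-joint arm with a two-finger parallel gripper is mounted at the origin on a cart in front of the work surface, level with it; the furniture and walls round the work are solid. World frame = base frame: x ahead of the robot, y to its left, z up, the work surface at z = 0. Lengths are in m, angles in rad, forces in N, time in s.
With the tool pointing down it reaches from about 0.35 to 0.9 m from the base axis. Payload 8.1 kg.
Tool frame: the origin (TCP) lies midway between the tips of the shut fingers; the grasp point (between the pads) lies 19 mm behind it; z points along the fingers, y is the line along which they close (so a half turn about z gives the same grasp; the last joint's range is limited). The gripper opens to 92 mm and grips with 3 to 60 N. Pads are 19 mm wide; open, the fingers measure 130 mm over their backs; the gripper's body (75 mm by 190 mm) begins 47 mm behind the grasp point.
Start: joints at [-1.424, 0.434, 0.025, 1.573, -0.012, 1.134, -0.075], TCP at [0.155, 0.606, 0.227] pointing down, gripper open.
Joint ranges: [-2.62, 2.62], [-0.44, 2.09], [-1.27, 1.32], [0.08, 2.57], [-1.32, 4.46], [0.12, 2], [-2.74, 2.74]. Speed limits (rad/s): [2.22, 2.22, 3.01, 3.01, 3.14, 3.14, 3.14].

INTERFACE

Orientations are given as a rotation vector (axis times angle).
In Python, from plant import robot gives the robot as it stands.
- The arm moves only by the shell command python3 -m creep 'ROWS'. ROWS is text: rows parted by semicolons, each of 7 numbers parted by spaces: the shift along the tool's x, y, z in mm, then the turn, a rotation vector about the tool's x, y, z in rad, then the opening, from 0 (shut) to 1 (fully open). In form: dx dy dz ax ay az fingers; .... A call has 1 to 5 rows; each row is the pose to reach, as a shift and turn from the pose commanded when the call began, along the tool's axes at that moment; what a row does not reach only later rows make up. A row lasts 1/12 s, in which the tool goes at most 41.7 mm and 7.16 degrees, less where a joint would pass 70% of its speed; a pose out of reach is approached as far as the arm can. A call with a gripper value outside its range is refused whole. The fingers move at their own pace and stop on an object; the grip force is fixed at half the most. Time passes only in rows, so rows that repeat a pose let the fingers close. It gives the time, the measured TCP pose, the force, the opening and the grip force at its end, in the units of the state.
- robot.get_obs(): the state, without advancing time (a new reading comes with each control period).
- robot.capture(name): name is "scene" or "top" or "wrist"; returns a dict with "img" (384x512x3 uint8, red, green, blue), "z_map" (384x512 float32, m along the optical axis (not along the pixel's ray), 0 where there is no reading), "fx", "fy", "cx", "cy" (pixels), "cam_to_world" (4x4, takes a point from camera to world coordinates). Camera axes: x right, y up, looking along -z (the intrinsics and any distortion apply to the point x, -y, -z); pixel columns grow to the right and rows downward; lengths in m; the calibration is good to about 2 mm. A picture is of the moment at which its call begins.
- robot.job_done(): hands the job in; it is judged then, once.
Trained networks look in a picture, given as the dict that the camera call returned (one of the last four; its "shot" number tells which), for a name from the list of things; names that differ only in an ending like _2 or _b are one class to them, and where a whole thing is asked for, a point or a joint stands for the part that bears it (a point fixed in the world has none). Each returns a list of dicts, best first, with "score" (0 to 1); they miss things now and then, are a little off and sometimes report something else, mostly with a low value. They report only what shows in the picture. A call takes as long as a camera call. They do not tell look-alikes from the thing itself.
- robot.outline_of(target, picture): "mask" (384x512 bool, what is visible of it) and "rect" ([left, top, right, bottom] in pixels, round what is visible of it).
The state is a dict: "time": time; "qpos": joint angles; "joint_velocities": joint speeds; "joint_torque": joint torques, N m; "position": TCP position; "eef_rot": TCP orientation; "contact_force": force on the tool from outside, world axes, zero at the start; "wrist_torque": the same for the moment, N m; "finger_gap": finger opening in m; "gripper_force": force on a finger pad.
Only numpy, scipy, OpenCV 4.12 (cv2) and the standard library are available. Lean on these libraries where they do the work, as an engineer would, in place of code of your own. Each camera call takes 0.05 s, during which the arm holds its last target. There are 200 camera calls.

TASK

Get the single-cup drip coffee maker ready, building it up from the bottom: stand the white cup upright in the well of the saucer, seat the steel dripper squarely on the cup's mouth, lower the press into the dripper until its disc lies on the bottom, and last put the cap on over the dripper's rim. Do it in that order, each part let go and in its place before the next goes on. Leave the coffee tin, the jar and the teaspoon where they are.

Things in the scene. Friction and masses are not known exactly. Their poses are not given: they have to be found in the camera images.
- saucer: White ceramic saucer, 124 mm across, right way up and fixed to the worktop: it does not slide. Its flat round well is 72 mm across, the well's surface 6 mm above the worktop; around it the rim flares up to 14 mm height. Origin: centre of the underside on the worktop, z up.
- cup: White ceramic cup without handle, open at the top, about 180 g, 80 mm high. Foot 50 mm across, widening to straight round walls 66 mm across from 22 mm height upward; walls 4 mm thick, so the mouth is 58 mm across inside. Starts upright, somewhere on the worktop. Origin: centre of the underside, z up.
- dripper: Steel drip filter, 100 g, 52 mm high, upright. At the bottom a boss 50 mm across, 5 mm high; on it a round brim 88 mm across (5 to 8 mm height); above it a straight open chamber 60 mm across outside, 54 inside, inner floor 10 mm up. Seated, the brim lies on the cup's rim, the boss in its mouth (origin 75 mm above the cup's). Origin: centre of the boss's underside.
- press: Steel press, 60 g, 60 mm high: flat perforated disc 49 mm across, 3 mm thick, with an upright 8 mm stem ending in a round grip 14 mm across (38 to 60 mm height). Stands on its disc. Seated, the disc lies on the dripper's inner floor (origin 10 mm above the dripper's) and the grip ends 18 mm above its rim. Origin: centre of the disc's underside, z up.
- cap: Domed hollow steel cap, 70 g, 70 mm across, 58 mm high, open side down. Its skirt, 65 mm across inside and 10 mm deep, drops over the dripper's chamber until the inner shoulder lies on the rim (origin 42 mm above the dripper's). Dome ends at 38 mm; black knob on top 16 mm across, graspable from 43 to 58 mm height. Origin: centre of the open lower edge.
- coffee_tin: Bystander: green canister with a wooden lid and small knob, 87 mm across, 120 mm high, loose. Origin: centre of the underside.
- honey_jar: Bystander: jar with a red screw lid, 58 by 62 mm, 86 mm high, loose. Origin: centre of the underside.
- teaspoon: Bystander: steel teaspoon lying flat, 130 mm long (along its x), 26 mm wide, 11 mm high, loose. Origin: centre of its underside.
There are look-alikes about, which are no part of the job. What is shaped like the press but blue or green is not meant.

How it is judged:
On the way, in this order (a step that is already met when the one before it is completed fails the run):
1. the cup stands upright in the saucer's well, let go (horizontal distance between cup and saucer below 0.011 m and z of cup in the frame of saucer between 0.003 and 0.01 m and angle between cup's own z axis and vertical below 0.08 rad and contact force between the fingers and cup below 0.1 N), for 0.2 s.
2. the dripper sits on the cup's mouth, let go, the cup still in the well (horizontal distance between cup and saucer below 0.011 m and z of cup in the frame of saucer between 0.003 and 0.01 m and angle between each of cup, dripper's own z axis and vertical below 0.08 rad and horizontal distance between dripper and cup below 0.007 m and z of dripper in the frame of cup between 0.071 and 0.0785 m and contact force between the fingers and dripper below 0.1 N), for 0.2 s.
3. the press lies on the bottom of the dripper, let go, the dripper still seated (horizontal distance between cup and saucer below 0.011 m and z of cup in the frame of saucer between 0.003 and 0.01 m and angle between each of cup, dripper's own z axis and vertical below 0.08 rad and horizontal distance between dripper and cup below 0.007 m and z of dripper in the frame of cup between 0.071 and 0.0785 m and horizontal distance between press and dripper below 0.006 m and z of press in the frame of dripper between 0.006 and 0.014 m and angle between press's own z axis and vertical below 0.12 rad and contact force between the fingers and press below 0.1 N), for 0.2 s.
4. the cap is on the dripper, let go (horizontal distance between cup and saucer below 0.011 m and z of cup in the frame of saucer between 0.003 and 0.01 m and angle between each of cup, dripper's own z axis and vertical below 0.08 rad and horizontal distance between dripper and cup below 0.007 m and z of dripper in the frame of cup between 0.071 and 0.0785 m and horizontal distance between each of press, cap and dripper below 0.006 m and z of press in the frame of dripper between 0.006 and 0.014 m and angle between press's own z axis and vertical below 0.12 rad and z of cap in the frame of dripper between 0.037 and 0.0465 m and angle between cap's own z axis and vertical below 0.1 rad and contact force between the fingers and cap below 0.1 N), for 0.2 s.
At the end, for the whole second after the job is handed in: All parts upright, stacked, at rest: cup in the saucer's well (centres within 11 mm); dripper on the cup (within 7 mm, not over 3 mm high); press on the dripper's floor (within 6 mm, not over 4 mm high); cap on the dripper's rim (within 6 mm, not over 4 mm high) (horizontal distance between cup and saucer below 0.011 m and z of cup in the frame of saucer between 0.003 and 0.01 m and angle between each of cup, dripper's own z axis and vertical below 0.08 rad and horizontal distance between dripper and cup below 0.007 m and z of dripper in the frame of cup between 0.071 and 0.0785 m and horizontal distance between each of press, cap and dripper below 0.006 m and z of press in the frame of dripper between 0.006 and 0.014 m and angle between press's own z axis and vertical below 0.12 rad and z of cap in the frame of dripper between 0.037 and 0.0465 m and angle between cap's own z axis and vertical below 0.1 rad and linear speed of each of cup, dripper, press, cap below 0.02 m/s); the robot touches nothing.
It fails at once if the coffee tin is shoved more than 3 cm or knocked over (distance of coffee_tin from where it was at the start of the episode above 0.03 m or angle between coffee_tin's own z axis and vertical above 0.5 rad).
It fails at once if the honey jar is shoved more than 3 cm or knocked over (distance of honey_jar from where it was at the start of the episode above 0.03 m or angle between honey_jar's own z axis and vertical above 0.5 rad).
It fails at once if the teaspoon is shoved more than 3 cm or knocked over (distance of teaspoon from where it was at the start of the episode above 0.03 m).
It also fails if it takes over 109 s, if anything falls off the work surface, if the arm or the gripper's body presses on something with over 40 N, if the wrist force passes 120 N, or if a joint passes its speed limit or range.

## Working session

There is one attempt and no reset: what is moved stays moved. The work goes in short steps, Python scripts to look and compute and a shell command to move; the robot and the scene stay as the last step left them, time stands still between calls to the robot, and variables do not carry over. Pictures are saved under pics/ and viewed, at most 14 in all, crops included, and the job is handed in when it is done.

```bash
mkdir -p pics
cat > h.py <<'E'
import numpy as np, cv2
from plant import robot
def pts(p,mask=None):
    z=p["z_map"]; v,u=np.nonzero((z>0)&(mask if mask is not None else True))
    d=z[v,u]; c=np.c_[(u-p["cx"])/p["fx"]*d,-(v-p["cy"])/p["fy"]*d,-d,np.ones(len(d))]
    return (c@np.array(p["cam_to_world"]).T)[:,:3],u,v
def save(p,n): cv2.imwrite("pics/"+n,p["img"][:,:,::-1])
E
python3 - <<'E'
from h import *
o=robot.get_obs(); print(o["position"],o["eef_rot"],o["time"])
a=robot.capture("top");b=robot.capture("scene")
cv2.imwrite("pics/a.png",np.vstack([a["img"],b["img"]])[:,:,::-1][:, :])
save(a,"top.png");save(b,"scene.png")
for nm,p in(("top",a),("scene",b)):
  for t in "saucer cup dripper press cap coffee_tin honey_jar teaspoon".split():
    for r in robot.outline_of(t,p):
        P,u,v=pts(p,r["mask"])
        if len(P)<5: continue
        zt=np.percentile(P[:,2],97); T=P[P[:,2]>zt-.008]
        print(nm,t,round(r["score"],2),np.round(r["rect"]),"top",zt.round(3),"c",((T.min(0)+T.max(0))/2)[:2].round(3),"all",((P.min(0)+P.max(0))/2)[:2].round(3),(P.max(0)-P.min(0)).round(3))
E
```

```text
[0.1544317  0.6050876  0.22594876] [-3.91507949e-01 -3.11704175e+00  2.44277748e-03] 0.0
top saucer 0.86 [162. 216. 215. 265.] top 0.014 c [0.486 0.186] all [0.486 0.186] [0.118 0.12  0.018]
top cup 0.96 [283. 145. 310. 178.] top 0.08 c [ 0.618 -0.106] all [ 0.628 -0.106] [0.085 0.065 0.084]
top dripper 0.66 [239. 185. 277. 218.] top 0.052 c [0.546 0.002] all [0.546 0.001] [0.086 0.088 0.056]
top press 0.74 [231. 149. 245. 171.] top 0.058 c [0.667 0.028] all [0.668 0.029] [0.047 0.046 0.066]
top press 0.7 [198. 185. 220. 202.] top 0.059 c [0.599 0.118] all [0.597 0.118] [0.043 0.047 0.063]
top press 0.58 [349. 238. 365. 260.] top 0.059 c [ 0.397 -0.219] all [ 0.396 -0.22 ] [0.046 0.049 0.063]
top cap 0.8 [335. 193. 361. 222.] top 0.057 c [ 0.498 -0.214] all [ 0.496 -0.213] [0.065 0.067 0.062]
top coffee_tin 0.78 [120. 124. 164. 173.] top 0.114 c [0.72  0.259] all [0.721 0.258] [0.088 0.085 0.119]
top honey_jar 0.91 [315. 106. 347. 144.] top 0.088 c [ 0.701 -0.212] all [ 0.716 -0.225] [0.091 0.088 0.094]
top teaspoon 0.47 [137. 175. 176. 206.] top 0.01 c [0.619 0.248] all [0.619 0.248
[... 586 characters left out ...]
 c [ 0.396 -0.215] all [ 0.401 -0.234] [0.055 0.081 0.061]
scene press 0.26 [244. 191. 282. 220.] top 0.052 c [0.547 0.003] all [ 0.551 -0.016] [0.096 0.123 0.055]
scene cap 0.93 [321. 168. 340. 194.] top 0.053 c [ 0.497 -0.21 ] all [ 0.495 -0.205] [0.063 0.057 0.059]
scene coffee_tin 0.87 [109. 180. 155. 238.] top 0.104 c [0.721 0.261] all [0.753 0.261] [0.151 0.085 0.12 ]
scene honey_jar 0.81 [266. 141. 283. 159.] top 0.088 c [ 0.684 -0.183] all [ 0.73  -0.214] [0.181 0.172 0.081]
scene honey_jar 0.36 [193. 235. 253. 273.] top 0.015 c [0.486 0.186] all [0.486 0.186] [0.123 0.122 0.015]
scene teaspoon 0.74 [134. 238. 192. 245.] top 0.011 c [0.619 0.249] all [0.619 0.248] [0.096 0.095 0.013]
```

Run:
```python
import cv2,numpy as np
a=cv2.imread("pics/top.png")
cv2.imwrite("pics/top_crop.png",cv2.resize(a[95:275,110:380],None,fx=2.9,fy=2.9,interpolation=2))
f=lambda x,y:cv2.resize(a[y-25:y+25,x-25:x+25],(260,260),interpolation=2)
cv2.imwrite("pics/presses.png",np.hstack([f(238,160),f(209,193),f(357,249)]))
from scipy.spatial.transform import Rotation as R
from plant import robot
print(R.from_rotvec(robot.get_obs()["eef_rot"]).as_matrix().round(3))
```

```text
[[-0.969  0.247  0.   ]
 [ 0.247  0.969  0.   ]
 [ 0.     0.    -1.   ]]
```

View pics/top_crop.png

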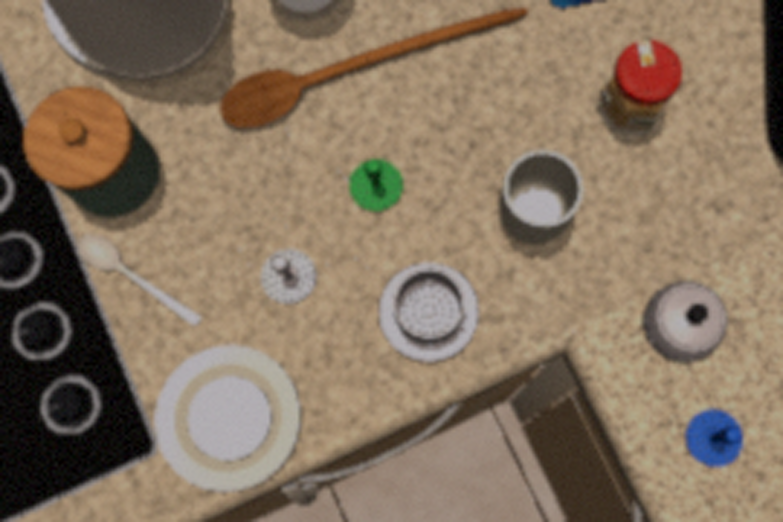

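View pics/presses.png

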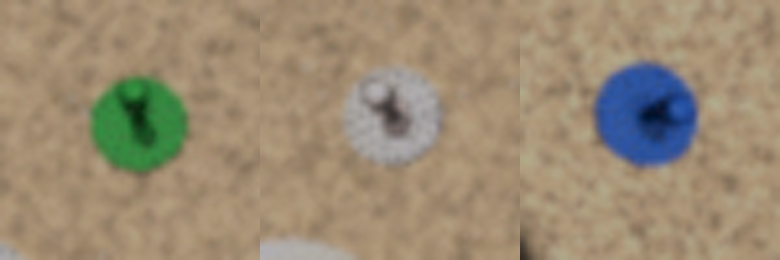

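Three candidates for the press: green at (238,160), steel-grey perforated at (209,193), blue at (357,249). The grey steel one is the press, at world ≈ (0.598, 0.119), because blue and green are excluded; the crop confirms it. The cup is at (297,161), the dripper at (258,201), the cap at (348,207) and the saucer at (188,240). I'll start moving towards the cup.

```bash
python3 -m creep '-26 -24 0 0 0 0 1;-52 -48 0 0 0 0 1;-78 -72 0 0 0 0 1;-104 -96 0 0 0 0 1;-130 -120 0 0 0 0 1'
python3 -m creep '-26 -24 0 0 0 0 1;-52 -48 0 0 0 0 1;-78 -72 0 0 0 0 1;-104 -96 0 0 0 0 1;-130 -120 0 0 0 0 1'
cat >> h.py <<'E'
from scipy.optimize import least_squares
from scipy.spatial.transform import Rotation as R
def ring(p,c,r,zlo,zhi,tol=.012,mask=None):
    "centre of the circle of radius r through points near it in a height band"
    P,_,_=pts(p,mask); P=P[(P[:,2]>zlo)&(P[:,2]<zhi)]; c=np.array(c,float)
    for t in (tol,tol*.6,tol*.4):
        Q=P[abs(np.hypot(*(P[:,:2]-c).T)-r)<t]
        if len(Q)<8: return c,0
        c=least_squares(lambda x:np.hypot(*(Q[:,:2]-x).T)-r,c,loss="soft_l1",f_scale=.001).x
    return c,len(Q)
def go(target,z):
    o=robot.get_obs(); M=R.from_rotvec(o["eef_rot"]).as_matrix()
    return ((np.r_[target,z]-o["position"])@M*1000).round(1), o["position"].round(4), o["time"]
E
```

```text
time: 1.32
position: [0.2515, 0.4558, 0.2268]
eef_rot: [0.391, 3.117, 0.001]
contact_force: [0.2, -0.1, 0.3]
finger_gap: 0.0915
gripper_force: 0.0
time: 1.73
position: [0.3478, 0.3072, 0.227]
eef_rot: [0.391, 3.117, 0.001]
contact_force: [0.6, -0.4, -0.7]
finger_gap: 0.0917
gripper_force: 0.0
```

```bash
python3 -m creep '-26 -24 0 0 0 0 1;-52 -48 0 0 0 0 1;-78 -72 0 0 0 0 1;-104 -96 0 0 0 0 1;-130 -120 0 0 0 0 1'
python3 -m creep '-26 -24 0 0 0 0 1;-52 -48 0 0 0 0 1;-78 -72 0 0 0 0 1;-104 -96 0 0 0 0 1;-130 -120 0 0 0 0 1' | head -2
python3 - <<'E'
from h import *
w=robot.capture("wrist"); save(w,"w1.png")
a=robot.capture("top");b=robot.capture("scene")
for n,p in(("w",w),("t",a),("s",b)):
  for t,c,r,zl,zh in(("cup in",(.618,-.106),.031,.074,.086),("drip",(.546,.002),.0285,.046,.058),("brim",(.546,.002),.040,.003,.012),("saucer",(.486,.186),.060,.010,.018),
   ("cap",(.498,-.213),.034,.004,.02)):
    c,k=ring(p,c,r,zl,zh); print(n,t,c.round(4),k)
print(go((.618,-.106),.047))
E
```

```text
time: 2.15
position: [0.4441, 0.1588, 0.2271]
eef_rot: [0.391, 3.117, 0.001]
contact_force: [0.5, -0.2, -0.0]
finger_gap: 0.0917
gripper_force: 0.0
time: 2.57
position: [0.5405, 0.0104, 0.227]
w cup in [ 0.6191 -0.1061] 298
w drip [0.5469 0.0015] 628
w brim [5.5e-01 4.0e-04] 1191
w saucer [0.4874 0.1844] 2347
w cap [ 0.4999 -0.2151] 543
t cup in [ 0.618 -0.106] 0
t drip [0.546 0.002] 0
t brim [0.546 0.002] 0
t saucer [0.4851 0.1843] 308
t cap [ 0.498 -0.213] 0
s cup in [ 0.618  -0.1046] 131
s drip [0.5459 0.0031] 142
s brim [ 5.484e-01 -2.000e-04] 144
s saucer [0.4858 0.1862] 354
s cap [ 0.4988 -0.2144] 135
(array([-103.6,  -91.3,  179.9]), array([0.5407, 0.0087, 0.2267]), 2.7167)
```

View pics/w1.png

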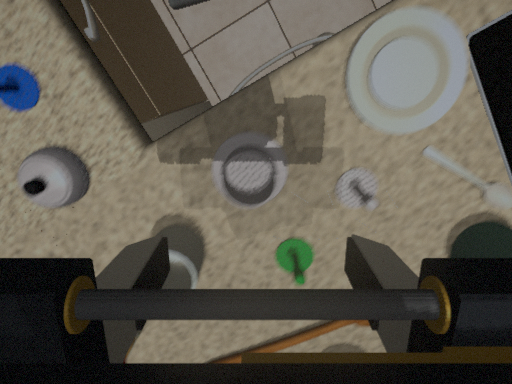

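The wrist view shows the dripper at (248,170), the cup partly behind the left finger at (180,275), the saucer at (405,70), the steel press at (357,190) and the cap at (52,178). Its fits agree with the scene camera to about 2 mm. Next: over the cup.

```bash
python3 -m creep '-27 -23 0 0 0 0 1;-54 -46 0 0 0 0 1;-80 -69 0 0 0 0 1;-105 -91 0 0 0 0 1;-105 -91 30 0 0 0 1' | head -2
python3 - <<'E'
from h import *
w=robot.capture("wrist")
print(ring(w,(.619,-.106),.031,.074,.086), go((.619,-.106),.047))
E
```

```text
time: 3.13
position: [0.6243, -0.1089, 0.2017]
(array([ 0.61925231, -0.10665321]), 1202) (array([ -0.6,  -0.9, 145.5]), array([ 0.6188, -0.1047,  0.1925]), 3.1833)
```

```bash
python3 -m creep '0 -1 35 0 0 0 1;0 -1 70 0 0 0 1;0 -1 105 0 0 0 1;0 -1 130 0 0 0 1;0 -1 145 0 0 0 1' | head -4
python3 -m creep '0 0 0 0 0 0 0;0 0 0 0 0 0 0;0 0 0 0 0 0 0;0 0 0 0 0 0 0;0 0 0 0 0 0 0'
python3 -m creep '0 0 0 0 0 0 0;0 0 0 0 0 0 0;0 0 0 0 0 0 0;0 0 0 0 0 0 0;0 0 0 0 0 0 0'
```

```text
time: 3.6
position: [0.6166, -0.1005, 0.0487]
eef_rot: [-0.388, -3.113, -0.002]
contact_force: [0.2, 0.3, 0.1]
time: 4.02
position: [0.6196, -0.1034, 0.0534]
eef_rot: [0.391, 3.115, 0.0]
contact_force: [-0.4, -0.6, 5.1]
finger_gap: 0.0652
gripper_force: 30.0
time: 4.43
position: [0.6197, -0.1034, 0.0534]
eef_rot: [0.391, 3.114, 0.0]
contact_force: [-0.4, -1.2, 8.0]
finger_gap: 0.0649
gripper_force: 30.0
```

```bash
python3 -m creep '0 0 -20 0 0 0 0;0 0 -50 0 0 0 0;0 0 -80 0 0 0 0;0 0 -100 0 0 0 0;0 0 -100 0 0 0 0'
python3 - <<'E'
from h import *
w=robot.capture("wrist");o=robot.get_obs();p=o["position"];b=robot.capture("scene")
print(p,R.from_rotvec(o["eef_rot"]).as_matrix().round(3)[:,2])
for q in (w,b):
  for r in robot.outline_of("cup",q)[:1]:
    P,_,_=pts(q,r["mask"]); zt=np.percentile(P[:,2],97); print(r["score"],zt,ring(q,p[:2],.031,zt-.006,zt+.006))
  print(ring(q,(.487,.185),.060,.010,.018),ring(q,(.546,.002),.0285,.046,.058))
print(go((.487,.185),p[2]))
E
```

```text
time: 4.85
position: [0.6213, -0.1037, 0.1569]
eef_rot: [0.391, 3.109, 0.001]
contact_force: [0.2, -1.2, -1.3]
finger_gap: 0.0651
gripper_force: 30.0
[ 0.62021277 -0.10333315  0.15448083] [ 0.005  0.    -1.   ]
0.64 0.18380597634200135 (array([ 0.62115222, -0.10451178]), 4241)
(array([0.487, 0.185]), 0) (array([5.47437906e-01, 4.25895841e-04]), 1439)
0.78 0.1805726014335144 (array([ 0.61910584, -0.10273524]), 143)
(array([0.48591096, 0.1859084 ]), 340) (array([0.54579016, 0.00325274]), 137)
(array([197.8, 246.5,  -3.5]), array([ 0.6178, -0.1027,  0.1506]), 5.05)
```

```bash
python3 -m creep '15 19 0 0 0 0 0;40 49 0 0 0 0 0;65 80 0 0 0 0 0;90 111 0 0 0 0 0;115 142 0 0 0 0 0' | head -2
python3 -m creep '25 31 0 0 0 0 0;50 61 0 0 0 0 0;70 87 0 0 0 0 0;82 101 0 0 0 0 0;85 105 0 0 0 0 0'
cat >> h.py <<'E'
def held(name,r,target,rt,zl,zh,off=.006,cams=("wrist","scene","top")):
    o=robot.get_obs();p=o["position"];print("tcp",p.round(4),"gap",o["finger_gap"].round(4) if hasattr(o["finger_gap"],"round") else o["finger_gap"])
    for cam in cams:
        q=robot.capture(cam)
        tc,k=ring(q,target,rt,zl,zh); L=robot.outline_of(name,q)
        for x in L[:1]:
            P,_,_=pts(q,x["mask"]); P=P[np.hypot(*(P[:,:2]-p[:2]).T)<.06]
            if len(P)<10: continue
            zt=np.percentile(P[:,2],96); h,k2=ring(q,p[:2],r,zt-off,zt+off)
            print(cam,"held",h.round(4),k2,"top",zt.round(4),"| target",tc.round(4),k)
E
python3 -c "
from h import *
held('cup',.031,(.486,.186),.060,.010,.018)"
```

```text
time: 5.47
position: [0.5404, 0.0641, 0.1503]
time: 5.88
position: [0.4829, 0.1896, 0.1503]
eef_rot: [-0.382, -3.115, 0.0]
contact_force: [-0.7, 0.1, -1.5]
finger_gap: 0.0654
gripper_force: 30.0
tcp [0.4829 0.1896 0.1503] gap 0.06541080608524001
wrist held [0.4831 0.1888] 4234 top 0.1772 | target [0.4919 0.1841] 2409
scene held [0.4839 0.1868] 287 top 0.1774 | target [0.4857 0.186 ] 346
top held [0.4677 0.1944] 72 top 0.0143 | target [0.4891 0.1847] 161
```

```bash
python3 -m creep '0 0 20 0 0 0 0;0 0 45 0 0 0 0;0 0 65 0 0 0 0;0 0 75 0 0 0 0;0 0 75 0 0 0 0' | head -2
python3 -m creep '0 0 0 0 0 0 0;0 0 0 0 0 0 0' | head -2
python3 -c "
from h import *
held('cup',.031,(.486,.186),.060,.010,.018,cams=('wrist','scene'))
print(go((.4862,.1857),.06))"
```

```text
time: 6.6
position: [0.485, 0.1839, 0.0748]
time: 6.77
position: [0.4869, 0.1854, 0.0777]
tcp [0.4869 0.1854 0.0777] gap 0.06486108476459886
wrist held [0.4759 0.2003] 1267 top 0.0139 | target [0.4922 0.1838] 3938
scene held [0.4861 0.1859] 262 top 0.1049 | target [0.4886 0.1839] 310
(array([ 0.3, -0.3, 17.7]), array([0.4866, 0.1859, 0.0777]), 6.9667)
```

```bash
python3 -m creep '0 0 5 0 0 0 0;0 0 10 0 0 0 0;0 0 14 0 0 0 0;0 0 17 0 0 0 0;0 0 17 0 0 0 0' | head -4
python3 -m creep '0 0 0 0 0 0 0;0 0 0 0 0 0 0;0 0 0 0 0 0 0' | head -4
```

```text
time: 7.38
position: [0.4856, 0.1853, 0.0593]
eef_rot: [-0.392, -3.116, 0.001]
contact_force: [0.1, 0.5, -2.3]
time: 7.63
position: [0.4859, 0.1856, 0.0595]
eef_rot: [-0.392, -3.117, 0.0]
contact_force: [0.1, 0.2, -1.0]
```

```bash
python3 -m creep '0 0 1 0 0 0 0;0 0 1 0 0 0 0.3;0 0 1 0 0 0 1;0 0 1 0 0 0 1;0 0 1 0 0 0 1'
python3 -m creep '0 0 0 0 0 0 1;0 0 0 0 0 0 1;0 0 0 0 0 0 1;0 0 -20 0 0 0 1;0 0 -50 0 0 0 1'
python3 -m creep '0 0 -35 0 0 0 1;0 0 -70 0 0 0 1;0 0 -95 0 0 0 1;0 0 -110 0 0 0 1;0 0 -110 0 0 0 1' | head -2
python3 - <<'E'
from h import *
for n in("wrist","scene","top"):
  q=robot.capture(n); print(n,"cup",ring(q,(.486,.186),.031,.080,.092),"saucer",ring(q,(.486,.186),.060,.010,.018),"drip",ring(q,(.546,.002),.0285,.046,.058))
print(go((.546,.002),.02))
E
```

```text
time: 8.05
position: [0.4861, 0.1857, 0.0588]
eef_rot: [0.391, 3.117, 0.0]
contact_force: [-1.0, 0.2, -0.6]
finger_gap: 0.0805
gripper_force: 0.0
time: 8.47
position: [0.4841, 0.1848, 0.1071]
eef_rot: [-0.391, -3.113, 0.005]
contact_force: [0.4, 1.4, -0.0]
finger_gap: 0.0919
gripper_force: 0.0
time: 8.88
position: [0.4878, 0.1863, 0.2222]
wrist cup (array([0.48635747, 0.18444424]), 1083) saucer (array([0.48924219, 0.18449613]), 1830) drip (array([0.54727575, 0.00230855]), 249)
scene cup (array([0.48507801, 0.18605928]), 270) saucer (array([0.4887367 , 0.18356887]), 311) drip (array([0.54566081, 0.00313668]), 139)
top cup (array([0.48560485, 0.18564438]), 12) saucer (array([0.48903334, 0.18512003]), 190) drip (array([0.54542836, 0.00163845]), 104)
(array([-104.1, -162.8,  198. ]), array([0.4855, 0.1855, 0.218 ]), 9.0333)
```

The cup stands in the well within a few mm. On to the dripper.

```bash
python3 -m creep '-16 -25 0 0 0 0 1;-36 -56 0 0 0 0 1;-58 -91 0 0 0 0 1;-80 -125 0 0 0 0 1;-96 -150 0 0 0 0 1' | head -2
python3 -m creep '-8 -13 10 0 0 0 1;-8 -13 40 0 0 0 1;-8 -13 65 0 0 0 1;-8 -13 80 0 0 0 1;-8 -13 80 0 0 0 1' | head -2
python3 - <<'E'
from h import *
for n in("wrist","scene"):
  q=robot.capture(n); print(n,"drip",ring(q,(.546,.002),.0285,.046,.058))
print(go((.5462,.0022),.02))
E
```

```text
time: 9.45
position: [0.5416, 0.0127, 0.2173]
time: 9.87
position: [0.5431, 0.0016, 0.1342]
wrist drip (array([0.54668746, 0.00144029]), 1191)
scene drip (array([0.54594058, 0.00319741]), 142)
(array([ -0.8,   0.8, 117.7]), array([0.5456, 0.0017, 0.1377]), 9.9667)
```

```bash
python3 -m creep '-1 0 30 0 0 0 1;-1 0 60 0 0 0 1;-1 0 85 0 0 0 1;-1 0 104 0 0 0 1;-1 0 115 0 0 0 1' | head -4
python3 -m creep '0 0 0 0 0 0 1;0 0 0 0 0 0 0;0 0 0 0 0 0 0;0 0 0 0 0 0 0;0 0 0 0 0 0 0'
python3 -m creep '0 0 0 0 0 0 0;0 0 0 0 0 0 0;0 0 0 0 0 0 0;0 0 0 0 0 0 0;0 0 0 0 0 0 0'
python3 -m creep '0 0 -5 0 0 0 0;0 0 -20 0 0 0 0;0 0 -50 0 0 0 0;0 0 -80 0 0 0 0;0 0 -110 0 0 0 0'
```

```text
time: 10.38
position: [0.5472, 0.002, 0.0226]
eef_rot: [-0.391, -3.116, 0.0]
contact_force: [-0.0, -0.2, -0.9]
time: 10.8
position: [0.5483, 0.0018, 0.0249]
eef_rot: [0.391, 3.115, 0.001]
contact_force: [-0.5, -0.0, -0.4]
finger_gap: 0.0695
gripper_force: 0.0
time: 11.22
position: [0.5478, 0.0018, 0.0243]
eef_rot: [0.391, 3.116, 0.001]
contact_force: [-0.9, 0.4, 6.1]
finger_gap: 0.0586
gripper_force: 30.0
time: 11.63
position: [0.5467, 0.0014, 0.1349]
eef_rot: [-0.392, -3.116, 0.001]
contact_force: [0.8, 0.1, -1.2]
finger_gap: 0.0583
gripper_force: 30.0
```

```bash
python3 -m creep '0 0 -15 0 0 0 0;0 0 -30 0 0 0 0;0 0 -40 0 0 0 0;0 0 -40 0 0 0 0;0 0 -40 0 0 0 0' | head -2
python3 -c "
from h import *
held('dripper',.0285,(.4856,.1855),.031,.080,.092)
print(go((.4856,.1855),.17))"
```

```text
time: 12.05
position: [0.5473, 0.0018, 0.1736]
tcp [0.5473 0.0018 0.1736] gap 0.058427411287353015
wrist held [0.546  0.0013] 3344 top 0.2012 | target [0.4869 0.1831] 1434
scene held [0.5449 0.0026] 162 top 0.2003 | target [0.4851 0.186 ] 265
(array([104.9, 163. ,   2.9]), array([0.5469, 0.0016, 0.1729]), 12.35)
```

```bash
python3 -m creep '12 19 0 0 0 0 0;32 51 0 0 0 0 0;54 85 0 0 0 0 0;74 117 0 0 0 0 0;90 142 0 0 0 0 0' | head -2
python3 -m creep '9 14 0 0 0 0 0;13 20 0 0 0 0 0;13 21 0 0 0 0 0;13 21 0 0 0 0 0;13 21 0 0 0 0 0' | head -2
python3 -c "
from h import *
held('dripper',.0285,(.4856,.1855),.031,.080,.092)
q=robot.capture('wrist'); save(q,'w2.png')
print(go((.4856,.1855),.17))"
```

```text
time: 12.77
position: [0.4939, 0.1645, 0.1733]
time: 13.18
position: [0.4886, 0.1832, 0.1737]
tcp [0.4886 0.1832 0.1737] gap 0.05795967592726095
wrist held [0.4873 0.1827] 3349 top 0.2012 | target [0.4865 0.1843] 402
scene held [0.4867 0.1839] 280 top 0.2009 | target [0.4851 0.1862] 262
top held [0.4825 0.1669] 253 top 0.3383 | target [0.4856 0.1855] 0
(array([2.6, 0.3, 3.8]), array([0.4881, 0.1846, 0.1738]), 13.5333)
```

View pics/w2.png

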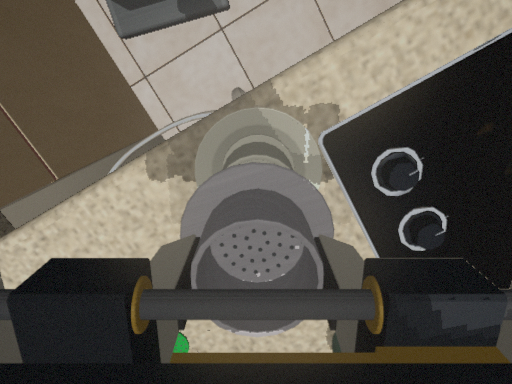

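The dripper is held level at (258,260) above the cup, with the saucer visible behind it. I'll lower it and recheck close to the mouth.

```bash
python3 -m creep '1 1 12 0 0 0 0;1 1 28 0 0 0 0;1 1 42 0 0 0 0;1 1 52 0 0 0 0;1 1 55 0 0 0 0' | head -2
python3 -m creep '0 0 0 0 0 0 0;0 0 0 0 0 0 0;0 0 0 0 0 0 0' | head -4
python3 -c "
from h import *
held('dripper',.0285,(.4856,.1855),.031,.080,.092)
print(go((.4856,.1855),.17))"
```

```text
time: 13.95
position: [0.4864, 0.1859, 0.1173]
time: 14.2
position: [0.4877, 0.1865, 0.1194]
eef_rot: [0.392, 3.116, 0.001]
contact_force: [0.7, 0.7, -0.3]
tcp [0.4877 0.1865 0.1194] gap 0.05860173558806043
wrist held [0.4864 0.1859] 3340 top 0.147 | target [0.4856 0.1855] 0
scene held [0.4856 0.1869] 254 top 0.1469 | target [0.4852 0.186 ] 123
(array([  1.4,  -1.3, -51. ]), array([0.4873, 0.1864, 0.119 ]), 14.5)
```

```bash
python3 -m creep '0 -1 4 0 0 0 0;0 -1 8 0 0 0 0;0 -1 11 0 0 0 0;0 -1 13 0 0 0 0;0 -1 13 0 0 0 0' | head -4
python3 -m creep '0 0 0 0 0 0 0;0 0 0 0 0 0 0;0 0 0 0 0 0 0' | head -4
```

```text
time: 14.92
position: [0.487, 0.1852, 0.1055]
eef_rot: [-0.392, -3.117, 0.0]
contact_force: [0.3, 0.5, -0.8]
time: 15.17
position: [0.4868, 0.1854, 0.1056]
eef_rot: [-0.391, -3.117, 0.0]
contact_force: [-0.5, -0.4, -1.3]
```

```bash
python3 -m creep '0 0 1 0 0 0 0;0 0 1 0 0 0 0;0 0 1 0 0 0 0.8;0 0 1 0 0 0 0.8;0 0 1 0 0 0 0.8'
python3 -m creep '0 0 0 0 0 0 0.8;0 0 0 0 0 0 0.8;0 0 -20 0 0 0 0.8;0 0 -50 0 0 0 0.8;0 0 -80 0 0 0 0.8'
python3 -m creep '0 0 -20 0 0 0 0.8;0 0 -40 0 0 0 0.8;0 0 -45 0 0 0 0.8;0 0 -45 0 0 0 0.8;0 0 -45 0 0 0 0.8' | head -2
python3 - <<'E'
from h import *
for n in("wrist","scene","top"):
  q=robot.capture(n); print(n,"drip",ring(q,(.486,.186),.0285,.127,.139),"brim",ring(q,(.486,.186),.040,.085,.094))
  if n=="wrist": save(q,"w3.png")
  for r in robot.outline_of("press",q)[:3]:
    P,_,_=pts(q,r["mask"]); T=P[(P[:,2]>.052)&(P[:,2]<.066)]
    D=P[(P[:,2]<.009)]
    print("  press",round(r["score"],2),np.median(T,0).round(4),len(T),"disc",((D.max(0)+D.min(0))/2).round(4))
  print("  ring",ring(q,(.598,.119),.0235,-.002,.008,tol=.006))
print(go((.598,.119),.045))
E
```

```text
time: 15.58
position: [0.487, 0.1854, 0.1047]
eef_rot: [0.391, 3.117, 0.0]
contact_force: [0.1, -0.3, -0.3]
finger_gap: 0.0716
gripper_force: 0.0
time: 16.0
position: [0.4862, 0.1849, 0.185]
eef_rot: [-0.392, -3.115, 0.003]
contact_force: [0.3, 0.4, 0.6]
finger_gap: 0.0737
gripper_force: 0.0
time: 16.42
position: [0.4866, 0.1854, 0.2291]
wrist drip (array([0.48587587, 0.18475114]), 1082) brim (array([0.48955082, 0.18380808]), 1762)
  press 0.84 [0.6671 0.0293 0.0587] 113 disc [0.694  0.0184 0.0015]
  press 0.65 [0.5985 0.1184 0.0589] 127 disc [0.6061 0.1171 0.0039]
  ring (array([0.59841025, 0.11877984]), 378)
scene drip (array([0.48511193, 0.18598122]), 247) brim (array([0.48791362, 0.18372104]), 247)
  press 0.68 [ 0.3952 -0.2141  0.0567] 17 disc [ 0.4019 -0.2358  0.0032]
  press 0.48 [0.6629 0.0327 0.0583] 7 disc [0.6771 0.0207 0.004 ]
  ring (array([0.598, 0.119]), 0)
top drip (array([0.486, 0.186]), 0) brim (array([0.48481031, 0.18341825]), 92)
  press 0.84 [ 0.397  -0.2176  0.0587] 30 disc [ 0.3966 -0.2185  0.0029]
  press 0.73 [0.5985 0.1173 0.0571] 26 disc [0.5982 0.1174 0.0027]
  press 0.69 [0.6658 0.028  0.0578] 23 disc [0.6663 0.0272 0.0035]
  ring (array([0.59802022, 0.11903615]), 90)
(array([-124.5,  -36.4,  183.8]), array([0.4866, 0.1852, 0.2289]), 16.7167)
```

View pics/w3.png

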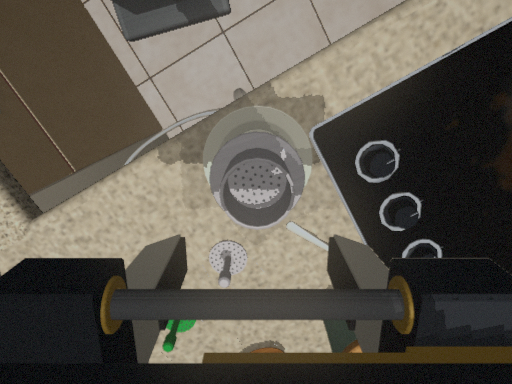

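The dripper is seated on the cup: chamber at (258,185), rim height as expected. The steel press is at (228,260). Now over to the press.

```bash
python3 -m creep '-20 -6 0 0 0 0 .45;-45 -13 0 0 0 0 .45;-75 -22 0 0 0 0 .45;-100 -30 0 0 0 0 .45;-115 -34 0 0 0 0 .45' | head -2
python3 -m creep '-9 -2 0 0 0 0 .45;-9 -2 30 0 0 0 .45;-9 -2 60 0 0 0 .45;-9 -2 80 0 0 0 .45;-9 -2 80 0 0 0 .45' | head -2
python3 - <<'E'
from h import *
for n in("wrist","scene","top"):
  q=robot.capture(n)
  P,_,_=pts(q); T=P[(P[:,2]>.050)&(P[:,2]<.066)&(np.hypot(*(P[:,:2]-[.598,.119]).T)<.014)]
  print(n,"knob",T.mean(0).round(4) if len(T) else 0,len(T),"disc",ring(q,(.598,.119),.0235,-.002,.008,tol=.006))
  if n=="wrist":
    o=robot.get_obs();M=R.from_rotvec(o["eef_rot"]).as_matrix();print("cam in tool",(np.array(q["cam_to_world"])[:3,3]-o["position"])@M)
print(go((.5984,.1187),.045))
E
```

```text
time: 17.13
position: [0.592, 0.1215, 0.2293]
time: 17.55
position: [0.5948, 0.1201, 0.1452]
wrist knob [0.5994 0.1177 0.0582] 272 disc (array([0.5980681 , 0.11902925]), 716)
cam in tool [ 0.08439667 -0.00100026 -0.15545763]
scene knob 0 0 disc (array([0.598, 0.119]), 0)
top knob [0.5915 0.1187 0.052 ] 1 disc (array([0.59832731, 0.11705814]), 63)
(array([ -0.2,  -1.5, 105.7]), array([0.5986, 0.1202, 0.1507]), 17.7)
```

```bash
python3 -m creep '0 -1 30 0 0 0 .45;0 -1 60 0 0 0 .45;0 -1 85 0 0 0 .45;0 -1 100 0 0 0 .45;0 -1 105 0 0 0 .45' | head -4
python3 -m creep '0 0 0 0 0 0 .45;0 0 0 0 0 0 .45;0 0 0 0 0 0 0;0 0 0 0 0 0 0;0 0 0 0 0 0 0'
python3 -m creep '0 0 0 0 0 0 0;0 0 0 0 0 0 0;0 0 0 0 0 0 0;0 0 0 0 0 0 0;0 0 0 0 0 0 0'
```

```text
time: 18.12
position: [0.5976, 0.1192, 0.044]
eef_rot: [-0.391, -3.116, 0.0]
contact_force: [0.1, 0.2, 0.2]
time: 18.53
position: [0.5987, 0.1191, 0.0459]
eef_rot: [0.391, 3.115, 0.001]
contact_force: [0.1, 0.9, 0.2]
finger_gap: 0.026
gripper_force: 0.0
time: 18.95
position: [0.5982, 0.1189, 0.0451]
eef_rot: [0.391, 3.117, 0.001]
contact_force: [-1.2, 0.2, 6.3]
finger_gap: 0.0127
gripper_force: 30.0
```

```bash
python3 -m creep '0 0 -15 0 0 0 0;0 0 -45 0 0 0 0;0 0 -80 0 0 0 0;0 0 -115 0 0 0 0;0 0 -145 0 0 0 0' | head -4
python3 -m creep '0 0 -20 0 0 0 0;0 0 -25 0 0 0 0;0 0 -25 0 0 0 0;0 0 -25 0 0 0 0;0 0 -25 0 0 0 0'
python3 - <<'E'
from h import *
o=robot.get_obs();p=o["position"];print(p,R.from_rotvec(o["eef_rot"]).as_matrix()[:,2].round(4))
zb=p[2]-.0451
for n in("wrist","scene"):
  q=robot.capture(n)
  print(n,"disc",ring(q,p[:2],.0235,zb-.005,zb+.008,tol=.008),"drip",ring(q,(.4855,.1855),.0285,.127,.139))
  if n=="scene": save(q,"s2.png"); cv2.imwrite("pics/s2.png",cv2.resize(q["img"][100:300,100:320,::-1],None,fx=2.7,fy=2.7))
print(go((.4855,.1855),p[2]))
E
```

```text
time: 19.37
position: [0.5979, 0.1186, 0.1917]
eef_rot: [0.392, 3.117, -0.0]
contact_force: [0.5, 0.9, -0.7]
time: 19.78
position: [0.5969, 0.1188, 0.2129]
eef_rot: [-0.391, -3.115, 0.002]
contact_force: [-0.9, 0.1, -0.6]
finger_gap: 0.0128
gripper_force: 30.0
[0.59691035 0.11876865 0.21291379] [-2.8e-03 -8.0e-04 -1.0e+00]
wrist disc (array([0.60232078, 0.11659503]), 1096) drip (array([0.48635844, 0.1841405 ]), 1007)
scene disc (array([0.59846969, 0.11772244]), 71) drip (array([0.48503022, 0.18599922]), 242)
(array([124.6,  37.1,   0.4]), array([0.5971, 0.1187, 0.2131]), 19.8833)
```

View pics/s2.png

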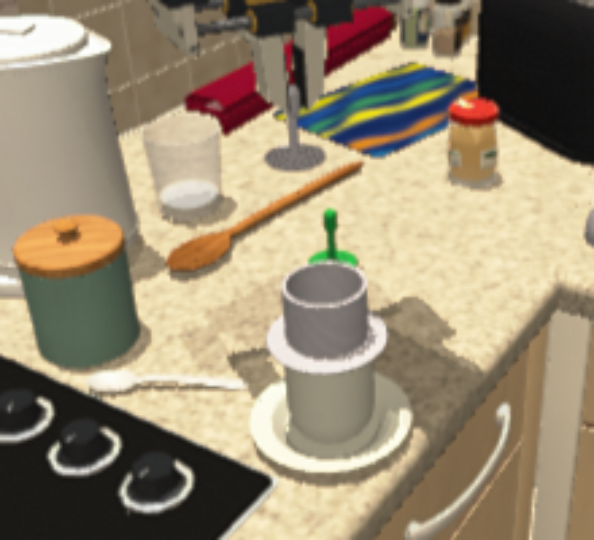

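The press hangs upright in the gripper at (293,130), and the stack stands straight at (325,360). I'll carry it over.

```bash
python3 -m creep '15 5 0 0 0 0 0;38 11 0 0 0 0 0;65 20 0 0 0 0 0;90 27 0 0 0 0 0;110 33 0 0 0 0 0' | head -2
python3 -m creep '10 3 0 0 0 0 0;15 5 0 0 0 0 0;16 5 0 0 0 0 0;16 5 0 0 0 0 0;16 5 0 0 0 0 0' | head -2
python3 -m creep '0 0 0 0 0 0 0;0 0 0 0 0 0 0;0 0 0 0 0 0 0' | head -2
cat > m.py <<'E'
from h import *
import sys
o=robot.get_obs();p=o["position"];print(p,R.from_rotvec(o["eef_rot"]).as_matrix()[:,2].round(4))
zb=p[2]-.0451
for n in("wrist","scene","top"):
  q=robot.capture(n)
  print(n,"disc",ring(q,p[:2],.0235,zb-.005,zb+.006,tol=.006),"drip",ring(q,(.4855,.1855),.0285,.127,.139))
  save(q,sys.argv[1]+n+".png")
E
python3 m.py p1
```

```text
time: 20.3
position: [0.4973, 0.1788, 0.2136]
time: 20.72
position: [0.4863, 0.186, 0.2147]
time: 20.97
position: [0.4857, 0.1864, 0.2147]
[0.48569126 0.18636275 0.21466204] [ 1.e-04 -2.e-04 -1.e+00]
wrist disc (array([0.49025434, 0.18439726]), 864) drip (array([0.4863365 , 0.18461703]), 676)
scene disc (array([0.48781797, 0.18555768]), 88) drip (array([0.4850524 , 0.18602426]), 240)
top disc (array([0.48569126, 0.18636275]), 0) drip (array([0.4855, 0.1855]), 0)
```

Run:
```python
from h import *
o=robot.get_obs();p=o["position"];zb=p[2]-.0451
for n in("wrist","scene"):
  q=robot.capture(n);P,u,v=pts(q)
  for lo,hi in((-.006,.008),(-.003,.006),(-.001,.005)):
    T=P[(P[:,2]>zb+lo)&(P[:,2]<zb+hi)&(np.hypot(*(P[:,:2]-p[:2]).T)<.035)]
    print(n,len(T),cv2.minEnclosingCircle(T[:,:2].astype(np.float32)),T[:,2].mean()-zb)
a=cv2.imread("pics/p1wrist.png");b=cv2.imread("pics/p1scene.png")
cv2.imwrite("pics/p1.png",np.hstack([cv2.resize(a[120:370,140:380],(400,416)),cv2.resize(b[130:290,165:305],(364,416))]))
```

```text
wrist 2990 ((0.48797911405563354, 0.18530729413032532), 0.024783065542578697) 0.00282571469504464
wrist 2975 ((0.48797911405563354, 0.18530729413032532), 0.024783065542578697) 0.002804502089345795
wrist 2964 ((0.48797911405563354, 0.18530729413032532), 0.024783065542578697) 0.002794611931457608
scene 283 ((0.4866897165775299, 0.18538613617420197), 0.025312211364507675) 0.003371782685101743
scene 281 ((0.4866897165775299, 0.18538613617420197), 0.025312211364507675) 0.003345876417406357
scene 275 ((0.4866897165775299, 0.18538613617420197), 0.025312211364507675) 0.00329757534790151
```

View pics/p1.png

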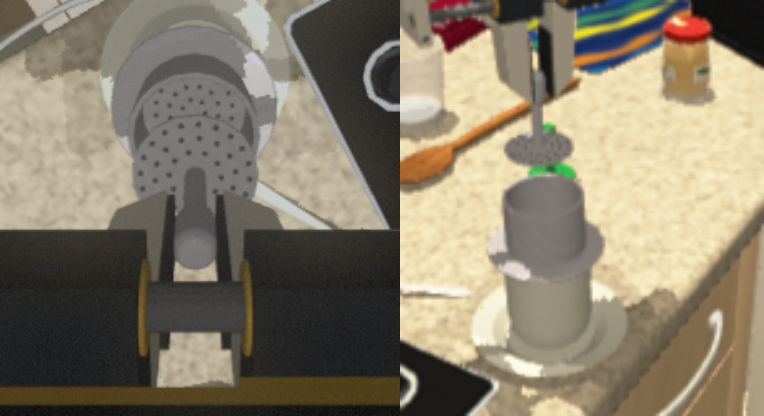

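The press disc at (195,150) sits above the chamber opening, about 1.7 mm off. I'll correct that and lower it to just above the rim.

```bash
python3 -m creep '2 0 8 0 0 0 0;2 0 18 0 0 0 0;2 0 25 0 0 0 0;2 0 28 0 0 0 0;2 0 28 0 0 0 0' | head -2
python3 -m creep '0 0 0 0 0 0 0;0 0 0 0 0 0 0;0 0 0 0 0 0 0' | head -2
python3 - <<'E'
from h import *
o=robot.get_obs();p=o["position"];zb=p[2]-.0451;print(p)
C=lambda T:np.round(np.r_[cv2.minEnclosingCircle(T[:,:2].astype(np.float32))[0],cv2.minEnclosingCircle(T[:,:2].astype(np.float32))[1]],4)
for n in("wrist","scene"):
  q=robot.capture(n);P,u,v=pts(q); d=np.hypot(*(P[:,:2]-[.4855,.1855]).T)
  T=P[(P[:,2]>zb-.001)&(P[:,2]<zb+.006)&(d<.035)]
  S=P[(P[:,2]>.129)&(P[:,2]<.136)&(d<.035)]
  print(n,"disc",C(T),len(T),"rim",C(S),len(S),ring(q,(.4855,.1855),.0285,.127,.136))
E
```

```text
time: 21.63
position: [0.4826, 0.187, 0.1855]
time: 21.88
position: [0.4836, 0.1874, 0.1871]
[0.48358968 0.18738224 0.18705009]
wrist disc [0.4862 0.1861 0.0247] 2975 rim [0.4863 0.1847 0.03  ] 830 (array([0.48625611, 0.18482625]), 892)
scene disc [0.4856 0.1874 0.0258] 281 rim [0.4855 0.1858 0.0302] 121 (array([0.48533502, 0.18610184]), 147)
```

```bash
python3 -m creep '0 -1.5 0 0 0 0 0;0 -1.5 0 0 0 0 0;0 -1.5 6 0 0 0 0;0 -1.5 12 0 0 0 0;0 -1.5 18 0 0 0 0' | head -4
python3 -m creep '0 0 0 0 0 0 0;0 0 0 0 0 0 0' | head -4
python3 -m creep '0 0 8 0 0 0 0;0 0 16 0 0 0 0;0 0 22 0 0 0 0;0 0 28 0 0 0 0;0 0 30 0 0 0 0' | head -4
python3 -m creep '0 0 0 0 0 0 0;0 0 0 0 0 0 0;0 0 0 0 0 0 0' | head -4
```

```text
time: 22.4
position: [0.4828, 0.1858, 0.168]
eef_rot: [-0.391, -3.117, 0.0]
contact_force: [0.3, 0.3, -0.6]
time: 22.57
position: [0.4825, 0.1857, 0.1681]
eef_rot: [-0.391, -3.116, 0.001]
contact_force: [0.8, 0.1, -0.6]
time: 22.98
position: [0.4823, 0.1856, 0.1375]
eef_rot: [-0.391, -3.116, 0.002]
contact_force: [-0.7, -0.3, -0.2]
time: 23.23
position: [0.4831, 0.1859, 0.139]
eef_rot: [0.391, 3.117, 0.0]
contact_force: [-0.0, 0.7, 0.2]
```

```bash
python3 -m creep '0 0 1 0 0 0 0;0 0 2 0 0 0 0;0 0 2 0 0 0 0;0 0 2 0 0 0 0.4;0 0 2 0 0 0 0.4'
python3 -m creep '0 0 2 0 0 0 0.4;0 0 2 0 0 0 0.4;0 0 2 0 0 0 0.4;0 0 2 0 0 0 0.4;0 0 0 0 0 0 0.4'
python3 -m creep '0 0 -10 0 0 0 0.4;0 0 -40 0 0 0 0.4;0 0 -70 0 0 0 0.4;0 0 -90 0 0 0 0.4;0 0 -95 0 0 0 0.4'
python3 - <<'E'
from h import *
for n in("wrist","scene"):
  q=robot.capture(n);P,u,v=pts(q); d=np.hypot(*(P[:,:2]-[.4855,.1855]).T)
  G=P[(P[:,2]>.138)&(P[:,2]<.156)&(d<.03)]
  print(n,"knob",np.median(G,0),G[:,2].max() if len(G) else 0,len(G),"rim",ring(q,(.4855,.1855),.0285,.127,.136))
  if n=="wrist": save(q,"w5.png")
for n in("wrist","scene","top"):
  q=robot.capture(n);P,u,v=pts(q);K=P[(np.hypot(*(P[:,:2]-[.498,-.213]).T)<.02)&(P[:,2]>.048)&(P[:,2]<.066)]
  print(n,"capknob",K.mean(0).round(4) if len(K) else 0,len(K),"cap",ring(q,(.498,-.213),.035,.0,.02,tol=.008))
print(go((.498,-.213),.2))
E
```

```text
time: 23.65
position: [0.483, 0.1859, 0.1368]
eef_rot: [0.391, 3.117, 0.0]
contact_force: [1.1, 0.1, 0.1]
finger_gap: 0.0219
gripper_force: 0.0
time: 24.07
position: [0.4827, 0.1858, 0.1365]
eef_rot: [-0.391, -3.117, 0.0]
contact_force: [0.3, 0.7, -0.4]
finger_gap: 0.0368
gripper_force: 0.0
time: 24.48
position: [0.4848, 0.1863, 0.2361]
eef_rot: [0.392, 3.112, 0.006]
contact_force: [0.2, -0.3, 0.1]
finger_gap: 0.0364
gripper_force: 0.0
wrist knob [0.48365719 0.18460707 0.14987715] 0.15249152743271627 296 rim (array([0.48586972, 0.18472893]), 1022)
scene knob [0.48134016 0.18815321 0.14712549] 0.15252406286896375 58 rim (array([0.4849695 , 0.18602297]), 223)
wrist capknob 0 0 cap (array([ 0.498, -0.213]), 0)
scene capknob [ 0.4971 -0.2116  0.0544] 30 cap (array([ 0.4993241 , -0.21563529]), 174)
top capknob [ 0.4976 -0.2138  0.0557] 39 cap (array([ 0.4988725 , -0.21552682]), 94)
(array([-113.9, -382.4,   31.1]), array([0.4822, 0.1857, 0.2308]), 24.7333)
```

View pics/w5.png

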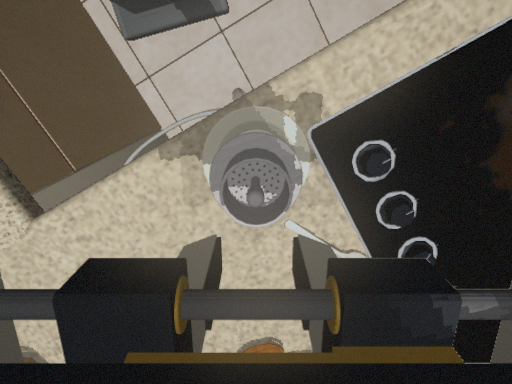

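The press is seated: knob at (256,197), top at 0.152 m against 0.151 m expected. Next, the cap.

```bash
python3 -m creep '-6 -19 0 0 0 0 .45;-15 -50 0 0 0 0 .45;-25 -84 0 0 0 0 .45;-35 -118 0 0 0 0 .45;-45 -152 0 0 0 0 .45' | head -2
python3 -m creep '-10 -34 0 0 0 0 .45;-20 -68 0 0 0 0 .45;-30 -102 0 0 0 0 .45;-40 -136 0 0 0 0 .45;-50 -170 0 0 0 0 .45' | head -2
python3 -m creep '-10 -34 0 0 0 0 .45;-16 -53 0 0 0 0 .45;-18 -59 15 0 0 0 .45;-18 -60 40 0 0 0 .45;-18 -60 60 0 0 0 .45' | head -2
python3 -m creep '0 0 0 0 0 0 .45;0 0 0 0 0 0 .45;0 0 0 0 0 0 .45' | head -2
python3 - <<'E'
from h import *
for n in("wrist","scene"):
  q=robot.capture(n);P,u,v=pts(q);K=P[(np.hypot(*(P[:,:2]-[.498,-.213]).T)<.016)&(P[:,2]>.054)&(P[:,2]<.066)]
  B=P[(np.hypot(*(P[:,:2]-[.498,-.213]).T)<.045)&(P[:,2]>.005)&(P[:,2]<.066)]
  print(n,"capknob",cv2.minEnclosingCircle(K[:,:2].astype(np.float32)) if len(K) else 0,len(K),"cap",cv2.minEnclosingCircle(B[:,:2].astype(np.float32)))
  if n=="wrist": save(q,"w6.png")
print(go((.498,-.213),.044))
E
```

```text
time: 25.15
position: [0.488, 0.0259, 0.2306]
time: 25.57
position: [0.4944, -0.1511, 0.2306]
time: 25.98
position: [0.4969, -0.2132, 0.1696]
time: 26.23
position: [0.4981, -0.2123, 0.1721]
wrist capknob ((0.49974769353866577, -0.21552534401416779), 0.007871145382523537) 259 cap ((0.4994024634361267, -0.21526378393173218), 0.03475961461663246)
scene capknob ((0.4984667897224426, -0.21265584230422974), 0.007765333633869886) 18 cap ((0.4959900975227356, -0.2098773717880249), 0.03389871492981911)
(array([  0.7,  -0.8, 128.8]), array([ 0.4986, -0.2124,  0.1728]), 26.3333)
```

View pics/w6.png

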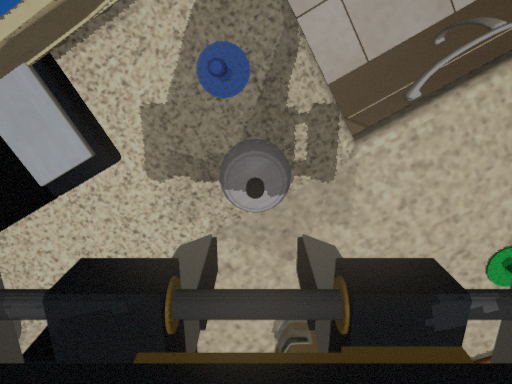

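The cap is at (255,177) with its knob at (256,188), directly ahead of the fingers; the blue look-alike at (222,70) is clear of the grasp. I'll descend onto the knob.

```bash
python3 -m creep '-1 -1.5 30 0 0 0 .45;-1 -1.5 65 0 0 0 .45;-1 -1.5 95 0 0 0 .45;-1 -1.5 115 0 0 0 .45;-1 -1.5 127 0 0 0 .45' | head -4
python3 -m creep '0 0 0 0 0 0 .45;0 0 0 0 0 0 .45;0 0 0 0 0 0 .45;0 0 1 0 0 0 .45;0 0 1 0 0 0 0'
python3 -m creep '0 0 0 0 0 0 0;0 0 0 0 0 0 0;0 0 0 0 0 0 0;0 0 0 0 0 0 0;0 0 0 0 0 0 0'
python3 -m creep '0 0 0 0 0 0 0;0 0 0 0 0 0 0;0 0 0 0 0 0 0'
```

```text
time: 26.75
position: [0.4982, -0.2134, 0.0434]
eef_rot: [-0.391, -3.116, -0.001]
contact_force: [-1.1, -0.2, 0.5]
time: 27.17
position: [0.4994, -0.2141, 0.0449]
eef_rot: [0.391, 3.115, -0.0]
contact_force: [0.1, -0.2, -0.9]
finger_gap: 0.0384
gripper_force: 0.0
time: 27.58
position: [0.4986, -0.2139, 0.0439]
eef_rot: [0.391, 3.117, 0.0]
contact_force: [-0.1, 0.5, 3.0]
finger_gap: 0.0147
gripper_force: 30.0
time: 27.83
position: [0.4987, -0.2139, 0.0439]
eef_rot: [0.391, 3.117, 0.0]
contact_force: [-0.9, 0.4, 4.3]
finger_gap: 0.0142
gripper_force: 30.0
```

```bash
python3 -m creep '0 0 -15 0 0 0 0;0 0 -45 0 0 0 0;0 0 -80 0 0 0 0;0 0 -115 0 0 0 0;0 0 -150 0 0 0 0' | head -2
python3 -m creep '5 20 -22 0 0 0 0;14 50 -35 0 0 0 0;24 84 -35 0 0 0 0;34 118 -35 0 0 0 0;44 152 -35 0 0 0 0'
python3 - <<'E'
from h import *
o=robot.get_obs();p=o["position"];print(p,go((.4850,.1858),p[2]))
E
```

```text
time: 28.25
position: [0.4978, -0.2139, 0.1949]
time: 28.67
position: [0.4931, -0.0544, 0.2289]
eef_rot: [0.392, 3.117, 0.0]
contact_force: [0.7, -0.1, -0.3]
finger_gap: 0.0146
gripper_force: 30.0
[ 0.49308014 -0.05436752  0.22886523] (array([6.740e+01, 2.307e+02, 1.000e-01]), array([ 0.4931, -0.0544,  0.2289]), 28.6667)
```

```bash
python3 -m creep '10 34 0 0 0 0 0;20 68 0 0 0 0 0;30 102 0 0 0 0 0;39 134 0 0 0 0 0;47 162 0 0 0 0 0' | head -2
python3 -m creep '7 26 0 0 0 0 0;13 47 0 0 0 0 0;17 60 0 0 0 0 0;19 67 0 0 0 0 0;20 69 0 0 0 0 0' | head -2
python3 -m creep '0 0 0 0 0 0 0;0 0 0 0 0 0 0;0 0 0 0 0 0 0;0 0 0 0 0 0 0' | head -2
cat > c.py <<'E'
from h import *
import sys
o=robot.get_obs();p=o["position"];zb=p[2]-.0439;print(p.round(4),"bottom",zb.round(4))
C=lambda T:(np.round(np.r_[cv2.minEnclosingCircle(T[:,:2].astype(np.float32))[0],cv2.minEnclosingCircle(T[:,:2].astype(np.float32))[1]],4),len(T)) if len(T)>5 else None
for n in("wrist","scene"):
  q=robot.capture(n);P,u,v=pts(q); d=np.hypot(*(P[:,:2]-p[:2]).T); e=np.hypot(*(P[:,:2]-[.4855,.1855]).T)
  print(n,"cap",C(P[(P[:,2]>zb-.001)&(P[:,2]<zb+.036)&(d<.042)]),ring(q,p[:2],.035,zb-.002,zb+.018,tol=.008),"rim",C(P[(P[:,2]>.129)&(P[:,2]<.136)&(e<.035)]),ring(q,(.4855,.1855),.0285,.127,.136),ring(q,(.4855,.1855),.030,.1,.13,tol=.006))
  save(q,sys.argv[1]+n+".png")
a=cv2.imread("pics/%swrist.png"%sys.argv[1]);b=cv2.imread("pics/%sscene.png"%sys.argv[1])
cv2.imwrite("pics/%s.png"%sys.argv[1],np.hstack([cv2.resize(a[120:370,140:380],(400,416)),cv2.resize(b[130:290,165:305],(364,416))]))
E
python3 c.py c1
```

```text
time: 29.08
position: [0.4873, 0.1153, 0.2285]
time: 29.5
position: [0.4856, 0.1852, 0.2284]
time: 29.83
position: [0.4859, 0.1834, 0.2289]
[0.4859 0.1834 0.2289] bottom 0.185
wrist cap (array([0.4855, 0.1824, 0.0345]), 6120) (array([0.48771655, 0.18207214]), 884) rim (array([0.4758, 0.1882, 0.0275]), 360) (array([0.48632531, 0.18455367]), 392) (array([0.48695419, 0.18446989]), 422)
scene cap (array([0.4823, 0.186 , 0.0345]), 886) (array([0.48717157, 0.18278437]), 348) rim (array([0.4854, 0.186 , 0.031 ]), 186) (array([0.48511315, 0.18607625]), 219) (array([0.48632437, 0.18527303]), 467)
```

View pics/c1.png

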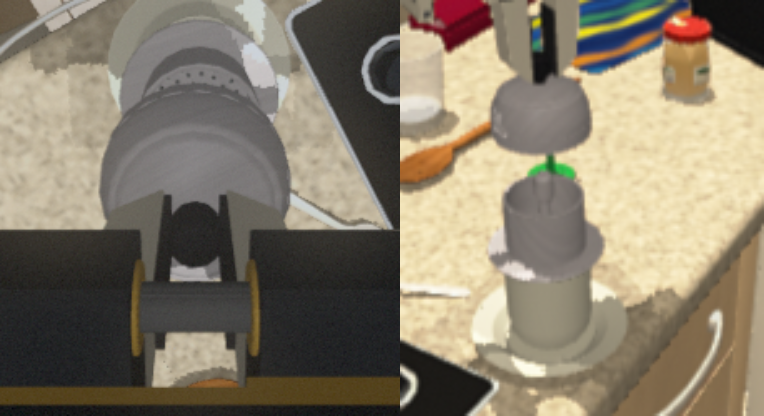

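The cap hangs level above the dripper, with the press knob visible at (545,185). Comparing the two outer walls, both cameras give a remaining offset of (-0.8, +2.5) mm. I'll correct and lower.

```bash
python3 -m creep '1.4 2.2 8 0 0 0 0;1.4 2.2 20 0 0 0 0;1.4 2.2 32 0 0 0 0;1.4 2.2 40 0 0 0 0;1.4 2.2 42 0 0 0 0' | head -2
python3 -m creep '0 0 0 0 0 0 0;0 0 0 0 0 0 0;0 0 0 0 0 0 0;0 0 0 0 0 0 0' | head -2
python3 c.py c2
```

```text
time: 30.35
position: [0.4839, 0.1868, 0.1851]
time: 30.68
position: [0.4853, 0.1873, 0.1873]
[0.4853 0.1873 0.1873] bottom 0.1434
wrist cap (array([0.4841, 0.1864, 0.0345]), 6101) (array([0.48707642, 0.18593457]), 872) rim None (array([0.4855, 0.1855]), 0) (array([0.48690872, 0.18451888]), 359)
scene cap (array([0.4827, 0.1896, 0.0342]), 838) (array([0.48642858, 0.1862526 ]), 321) rim (array([0.4826, 0.1888, 0.0291]), 96) (array([0.48517281, 0.18609212]), 125) (array([0.48649694, 0.18503626]), 411)
```

```bash
python3 -m creep '-0.3 -1.3 0 0 0 0 0;-0.3 -1.3 3 0 0 0 0;-0.3 -1.3 6 0 0 0 0;-0.3 -1.3 10 0 0 0 0;-0.3 -1.3 13 0 0 0 0' | head -4
python3 -m creep '0 0 0 0 0 0 0;0 0 0 0 0 0 0;0 0 2 0 0 0 0;0 0 4 0 0 0 0;0 0 5 0 0 0 0' | head -4
python3 -m creep '0 0 0 0 0 0 0;0 0 0 0 0 0 0;0 0 0 0 0 0 0' | head -4
```

```text
time: 31.2
position: [0.4847, 0.1857, 0.1731]
eef_rot: [-0.391, -3.117, 0.0]
contact_force: [-0.3, -0.0, -1.0]
time: 31.62
position: [0.4853, 0.186, 0.169]
eef_rot: [0.391, 3.116, 0.001]
contact_force: [-1.7, -1.0, 11.8]
time: 31.87
position: [0.4852, 0.1859, 0.1691]
eef_rot: [0.391, 3.117, 0.001]
contact_force: [-1.3, -0.9, 5.4]
```

Contact at bottom ≈ 0.125 m with about 6 N: the skirt is engaged, since hanging on the rim would read 0.133. I'll look before releasing.

```bash
python3 c.py c3
```

```text
[0.4852 0.1859 0.1691] bottom 0.1252
wrist cap (array([0.4842, 0.1851, 0.0345]), 6070) (array([0.48680743, 0.18452997]), 871) rim (array([0.4738, 0.1879, 0.0323]), 308) (array([0.47957344, 0.18634829]), 371) (array([0.48110232, 0.18601583]), 147)
scene cap (array([0.4836, 0.1875, 0.0347]), 804) (array([0.48625214, 0.18487654]), 299) rim (array([0.4795, 0.1901, 0.0337]), 90) (array([0.48007973, 0.18951014]), 144) (array([0.48654812, 0.18488929]), 286)
```

View pics/c3.png

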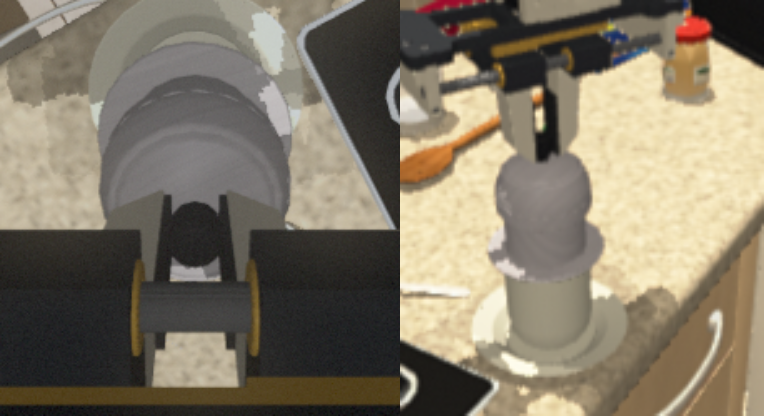

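The cap is centred on the dripper and level, at (543,195) in the scene half. Releasing and retreating.

```bash
python3 -m creep '0 0 0 0 0 0 0;0 0 0 0 0 0 .4;0 0 0 0 0 0 .4;0 0 0 0 0 0 .4;0 0 0 0 0 0 .4'
python3 -m creep '0 0 0 0 0 0 .4;0 0 0 0 0 0 .4;0 0 -10 0 0 0 .4;0 0 -40 0 0 0 .4;0 0 -75 0 0 0 .4' | head -4
python3 -m creep '0 0 -20 0 0 0 .4;0 0 -40 0 0 0 .4;0 0 -50 0 0 0 .4;0 0 -50 0 0 0 .4;0 0 -50 0 0 0 .4' | head -4
python3 - <<'E'
from h import *
for n in("wrist","scene"):
  q=robot.capture(n);P,_,_=pts(q);K=P[(np.hypot(*(P[:,:2]-[.4855,.1855]).T)<.02)&(P[:,2]>.17)&(P[:,2]<.2)]
  print(n,"knob",cv2.minEnclosingCircle(K[:,:2].astype(np.float32)),np.percentile(K[:,2],95),"skirt",ring(q,(.486,.185),.035,.123,.141,tol=.008),"brim",ring(q,(.486,.185),.0435,.084,.092))
  save(q,"f"+n+".png")
a=cv2.imread("pics/fwrist.png");b=cv2.imread("pics/fscene.png")
cv2.imwrite("pics/f.png",np.hstack([cv2.resize(a[60:310,140:380],(400,416)),cv2.resize(b[130:290,165:305],(364,416))]))
E
```

```text
time: 32.38
position: [0.4847, 0.1857, 0.1685]
eef_rot: [-0.391, -3.117, 0.0]
contact_force: [-0.1, -0.3, -0.8]
finger_gap: 0.0349
gripper_force: 0.0
time: 32.8
position: [0.4836, 0.1851, 0.2437]
eef_rot: [-0.392, -3.114, 0.004]
contact_force: [0.7, 0.9, 0.6]
time: 33.22
position: [0.4848, 0.1858, 0.2936]
eef_rot: [0.391, 3.117, 0.001]
contact_force: [-1.4, 0.5, -0.2]
wrist knob ((0.4860300123691559, 0.1847308725118637), 0.008115977048873901) 0.18406003239341595 skirt (array([0.48674727, 0.18446181]), 203) brim (array([0.49346031, 0.18284992]), 994)
scene knob ((0.48402032256126404, 0.18574576079845428), 0.008269117213785648) 0.18404223360270963 skirt (array([0.48612274, 0.18486184]), 262) brim (array([0.48938268, 0.18281313]), 226)
```

View pics/f.png

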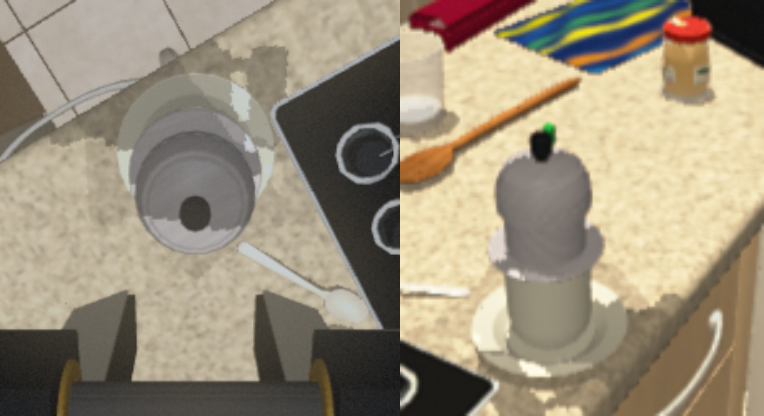

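Everything looks stacked and level. The knob top reads 3 mm high, so I'll check the heights against known surfaces before handing in.

Run:
```python
from h import *
for n in("wrist","scene","top"):
  q=robot.capture(n);P,_,_=pts(q);d=np.hypot(*(P[:,:2]-[.4855,.1855]).T)
  def top(m): return np.percentile(P[m,2],[25,50,75,95]).round(4) if m.sum()>3 else None
  print(n,"knob",top((d<.008)&(P[:,2]>.176)),"brim",top((d>.034)&(d<.043)&(P[:,2]>.082)&(P[:,2]<.1)),"saucer rim",top((d>.056)&(d<.061)&(P[:,2]>.008)&(P[:,2]<.02)),
   "table",top((d>.07)&(d<.1)&(abs(P[:,2])<.006)))
  r=np.linspace(0,.04,9); print("  dome profile",[ (round(a*1000),np.percentile(P[(d>=a)&(d<a+.005)&(P[:,2]>.1),2],95).round(4)) for a in r[:-1] if ((d>=a)&(d<a+.005)&(P[:,2]>.1)).sum()>3])
```

```text
wrist knob [0.1819 0.1827 0.1835 0.1842] brim [0.0882 0.0888 0.0893 0.09  ] saucer rim [0.013  0.0136 0.0141 0.0148] table [-0.0007 -0.0001  0.0007  0.0052]
  dome profile [(0, np.float64(0.1843)), (5, np.float64(0.1835)), (10, np.float64(0.1636)), (15, np.float64(0.3525)), (20, np.float64(0.3863)), (25, np.float64(0.3955)), (30, np.float64(0.395)), (35, np.float64(0.3952))]
scene knob [0.179  0.1822 0.1836 0.1843] brim [0.0889 0.0894 0.0899 0.0906] saucer rim [0.0135 0.014  0.0145 0.0152] table [-0.0004  0.0003  0.0011  0.0046]
  dome profile [(0, np.float64(0.1844)), (5, np.float64(0.1836)), (10, np.float64(0.4445)), (15, np.float64(0.4538)), (20, np.float64(0.4469)), (25, np.float64(0.4434)), (30, np.float64(0.4712)), (35, np.float64(0.4669))]
top knob None brim [0.0868 0.0874 0.0883 0.0896] saucer rim [0.0114 0.0125 0.0134 0.0148] table [-0.0024 -0.0011 -0.      0.0017]
  dome profile [(30, np.float64(0.4445)), (35, np.float64(0.4667))]
```

Knob top ≈ 0.1827 m puts the cap about 44 mm above the dripper origin, within 37–46.5 mm, with the brim and saucer heights as expected. The knob and skirt are centred. Handing in.

```bash
python3 -c "
from plant import robot
print(robot.job_done())"
```

```text
the job is handed in; nothing more can be done
None
```

The coffee maker is stacked in the order you asked (cup on the saucer, dripper, press, cap) and handed in at about 33 s; the hand-in returned no verdict, my last measurements had every part inside its tolerance (the cap sits about 2 mm high), and I never moved near the tin, jar or teaspoon.

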